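# Slide the oblong tooling plate onto the turntable

### The arm

A 6-joint arm with a two-finger parallel gripper is mounted at the origin on the work surface. World frame = base frame: x ahead of the robot, y to its left, z up, the work surface at z = 0. Lengths are in m, angles in rad, forces in N, time in s.
With the tool pointing down it reaches from about 0.25 to 0.85 m from the base axis. Payload 12.5 kg.
Tool frame: the origin (TCP) lies between the finger pads; the fingertips stand tip_reach ahead of it and the grasp point (between the pads) lies 6 mm ahead of it (tip_reach is the distance from the TCP to the fingertips, in m); z points along the fingers, y is the line along which they close (so a half turn about z gives the same grasp; the last joint's range is limited). The gripper opens to 93 mm and grips with 3 to 60 N. Pads are 15 mm wide; open, the fingers measure 128 mm over their backs; the gripper's body (75 mm by 188 mm) begins 65 mm behind the grasp point.
Start: joints at [1.257, 0.351, 1.652, -0, 1.139, -0.085], TCP at [0.125, 0.536, 0.244] pointing down, gripper open.
Joint ranges: [-2.75, 2.75], [-0.79, 2.1], [0.01, 2.65], [-1.57, 4.71], [0.07, 3.14], [-2.87, 2.87]. Speed limits (rad/s): [2.22, 2.22, 2.79, 3.14, 3.14, 3.14].

### API

Orientations are given as a rotation vector (axis times angle).
In Python, from plant import read_state, capture, camera_info, job_done, tip_reach gives the robot as it stands. The module is installed in compiled form; this text tells all that it offers.
- The arm moves only by the tool servo_tool, never from a script. Its argument "deltas" is a list of rows, each a list of 7 numbers: the turn, a rotation vector about the world's x, y, z in rad, then the shift along the world's x, y, z in mm, then the finger opening in mm, from 0 to 93. A call has 1 to 12 rows; each row is the pose to reach, as a shift and turn from the pose commanded when the call began; what a row does not reach only later rows make up. A row lasts 1/12 s, in which the tool goes at most 41.7 mm and 7.16 degrees, less where a joint would pass 70% of its speed; a pose out of reach is approached as far as the arm can. A call with a gripper value outside its range is refused whole. The fingers move at their own pace and stop on an object; "newtons" is the grip in N (left out, the last holds). Time passes only in rows, so rows that repeat a pose let the fingers close. It gives the time, the measured TCP pose, the force, the opening and the grip force at its end, in the units of the state.
- read_state(): the state, without advancing time (a new reading comes with each control period).
- capture(name): name is "scene" or "top" or "wrist"; returns (picture, depth): 400x640x3 uint8, red, green, blue; 400x640 float32, m along the optical axis (not along the pixel's ray), 0 where there is no reading.
- camera_info(name): a dict with "fovy" (degrees; the focal length in pixels is half the picture's height over the tangent of half this angle, whatever the lens; pixels are square), "cx", "cy" (the principal point, pixels), "eye" and "orientation" of the camera in the world. Camera axes: x right, y down, z forward; pixel columns grow to the right and rows downward; lengths in m; the calibration is good to about 2 mm. A picture is of the moment at which its call begins: read the wrist's pose just before it. camera_info takes no time and is no camera call; for the wrist camera it gives the pose at the moment of the call.
- job_done(): hands the job in; it is judged then, once.
The state is a dict: "time": time; "q": joint angles; "joint_vel": joint speeds; "joint_efforts": joint torques, N m; "tcp_pos": TCP position; "orientation": TCP orientation; "contact_force": force on the tool from outside, world axes, zero at the start; "ft_torque": the same for the moment, N m; "grip_width": finger opening in m; "grasp_force": force on a finger pad.
Only numpy, scipy, OpenCV 4.12 (cv2) and the standard library are available. Lean on these libraries where they do the work, as an engineer would, in place of code of your own. Each camera call takes 0.05 s, during which the arm holds its last target. There are 200 camera calls.

### The job

Slide the oblong tooling plate across the deck onto the round dark turntable, so that it sits centred with its long sides parallel to the line through the turntable's two white marks. Keep the plate flat on the deck all the way, never lifting or tipping it, and leave the round plate and the long narrow plate where they are.

Things in the scene. Friction and masses are not known exactly. Their poses are not given: they have to be found in the camera images.
- oblong_plate: Oblong tooling plate, the one to slide: 110 mm (x, long side) by 80 mm (y), 0.25 to 0.45 kg, lying loose and flat on the deck. Brushed aluminium, 10 mm thick, with the same black grip block as the other plates standing on its middle: 40 mm long along the plate's x, 24 mm wide along y, rising from 10 to 50 mm above the plate's underside. Origin: centre of the underside; z up.
- turntable: Turntable: dark steel disc 170 mm across with a bright 6 mm rim (182 mm in all), fixed and let in flush with the white deck, so that plates slide over its edge without a step. Origin: its centre, at deck level (z = 0). Its x axis runs through two white marks (22 by 10 mm) near the rim, one on each side of the centre and 71 mm from it. It does not turn.
- round_plate: Round tooling plate, 90 mm across, loose, to be left alone. Brushed aluminium, 10 mm thick, with the same black grip block as the other plates standing on its middle: 40 mm long along the plate's x, 24 mm wide along y, rising from 10 to 50 mm above the plate's underside. Origin: centre of the underside; z up.
- narrow_plate: Long narrow tooling plate, 150 mm (x) by 45 mm (y), loose, to be left alone. Brushed aluminium, 10 mm thick, with the same black grip block as the other plates standing on its middle: 40 mm long along the plate's x, 24 mm wide along y, rising from 10 to 50 mm above the plate's underside. Origin: centre of the underside; z up.
There are look-alikes about, which are no part of the job. What is shaped like the oblong_plate but green or turquoise is not meant.

How it is judged:
By the outcome, as a careful person would: the job done as asked, in the order asked, and still so for the second after the job is handed in, with the robot touching nothing.
It also fails if it takes over 35 s, if anything falls off the work surface, if the arm or the gripper's body presses on something with over 40 N, if the wrist force passes 120 N, or if a joint passes its speed limit or range.

## Working session

There is one attempt and no reset: what is moved stays moved. The work goes in short steps, Python scripts to look and compute and a tool call to move; the robot and the scene stay as the last step left them, time stands still between calls to the robot, and variables do not carry over. Pictures are saved under pics/ and viewed, at most 10 in all, crops included, and the job is handed in when it is done.

Besides the shell and the picture viewer there is one more tool, called after "Emit:" in YAML: its name, and indented under it one key for each argument. servo_tool: Moves the arm, as the interface text tells. Its arguments: {"type":"object","properties":{"deltas":{"type":"array","items":{"type":"array","items":{"type":"number"}}},"newtons":{"type":"number"}},"required":["deltas"]}

```bash
mkdir -p pics
cat > h.py <<'E'
import numpy as np, cv2
from plant import *
from scipy.spatial.transform import Rotation as R
def cam(n):
    i=camera_info(n); f=200/np.tan(np.radians(i['fovy'])/2)
    o=np.array(i['orientation'],float)
    M=o if o.shape==(3,3) else R.from_rotvec(o).as_matrix() if o.size==3 else R.from_quat(o).as_matrix()
    return f,i['cx'],i['cy'],np.array(i['eye']),M
def toz(c,uv,z):
    f,cx,cy,e,M=c; uv=np.atleast_2d(uv).astype(float)
    d=np.c_[(uv[:,0]-cx)/f,(uv[:,1]-cy)/f,np.ones(len(uv))]@M.T
    return e+d*((z-e[2])/d[:,2])[:,None]
def cloud(c,D):
    f,cx,cy,e,M=c; v,u=np.mgrid[:400,:640]
    return np.dstack([(u-cx)/f*D,(v-cy)/f*D,D])@M.T+e
E
python3 - <<'E'
from h import *
for n in("top","scene"):
    i=camera_info(n);p,D=capture(n);cv2.imwrite(f'pics/{n}0.png',p[...,::-1]);np.savez(f'{n}0.npz',p=p,D=D);print(n,i)
s=read_state();print(tip_reach,s)
E
```

```text
top {'fovy': 49.9170968514664, 'cx': 317.9250219583299, 'cy': 193.57041308629476, 'eye': array([0.4014952 , 0.08150769, 1.04415756]), 'orientation': array([-2.12193894,  2.16869463, -0.11795121])}
scene {'fovy': 45.66089811449706, 'cx': 328.5037499184943, 'cy': 197.94487154187098, 'eye': array([ 1.30986877, -0.15931264,  0.77005971]), 'orientation': array([-1.90749253, -1.39258633,  0.62443772])}
0.025 {'time': 0.1, 'q': array([ 1.25735961e+00,  3.51179631e-01,  1.65235860e+00, -9.54099311e-06,
        1.13910737e+00, -8.45862767e-02]), 'joint_vel': array([ 0.00020248, -0.00159434, -0.00071144, -0.00186736,  0.00178022,
       -0.00100211]), 'joint_efforts': array([ 1.60899232e-03, -4.98023844e+01, -2.85704774e+01,  7.00529641e-02,
        2.39093736e-02, -5.33678360e-05]), 'tcp_pos': array([0.12465313, 0.53539367, 0.24315731]), 'orientation': array([-3.58664421e-01, -3.12085037e+00,  1.62391321e-03]), 'contact_force': array([ 0.60818368, -0.07244458, -0.0912669 ]), 'ft_torque': array([ 0.01890588,  0.07236383, -0.01238115]), 'grasp_force': 0.0, 'grip_width': 0.09308046448397045}
```

View pics/top0.png

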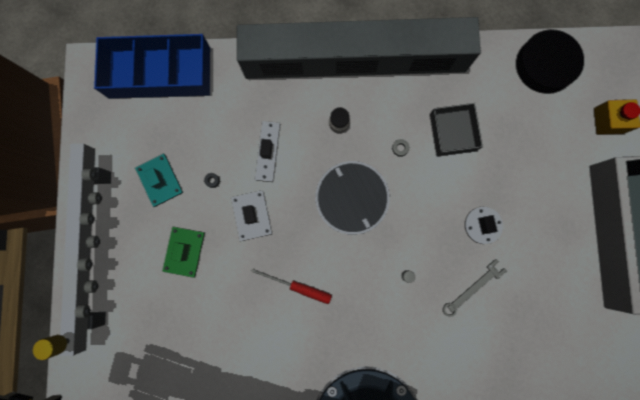

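View pics/scene0.png

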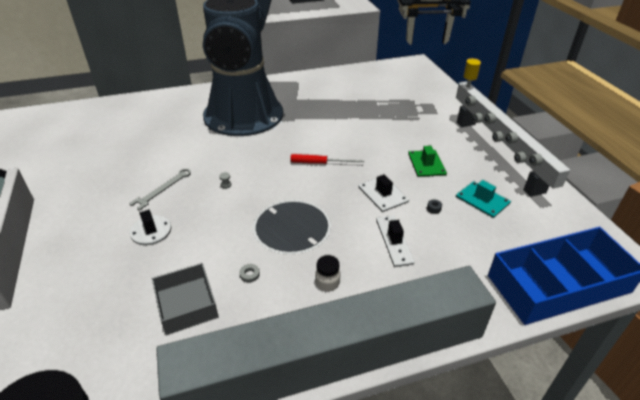

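The oblong plate candidates in the top picture are the aluminium one at (252,216), the green one at (183,251) and the turquoise one at (159,180). The narrow plate is at (267,152) and the round one at (486,225). The aluminium plate at (252,216) fits, because it is oblong and not coloured. The turntable is at (352,198), with its marks at (337,170) and (366,224). I'll measure it and confirm with a crop.

```bash
cat >> h.py <<'E'
def proj(c,P):
    f,cx,cy,e,M=c; q=(np.atleast_2d(P)-e)@M; return np.c_[q[:,0]/q[:,2]*f+cx,q[:,1]/q[:,2]*f+cy]
E
python3 - <<'E'
from h import *
c=cam('top');z=np.load('top0.npz');p,D=z['p'],z['D'];W=cloud(c,D)
print('tcp px',proj(c,[.125,.536,.244]),'base',proj(c,[0,0,0]))
deck=W[270:330,380:430,2];print('deck z',np.median(deck))
for u,v in((250,214),(265,150),(183,251),(159,180),(352,198),(262,228)):print((u,v),W[v,u].round(3))
g=cv2.cvtColor(p,cv2.COLOR_RGB2GRAY)
# turntable
m=((g<110)).astype(np.uint8);n,l,st,ce=cv2.connectedComponentsWithStats(m)
k=l[198,352];cs,_=cv2.findContours((l==k).astype(np.uint8),0,1);h=cv2.convexHull(cs[0])[:,0]
w=toz(c,h,0)[:,:2];(x,y),r=cv2.minEnclosingCircle((w*1000).astype(np.float32));print('disc',x,y,r)
yy,xx=np.mgrid[:400,:640];ctr=proj(c,[x/1e3,y/1e3,0])[0]
mk=(g>140)&(np.hypot(xx-ctr[0],yy-ctr[1])<33);
n,l2,s2,c2=cv2.connectedComponentsWithStats(mk.astype(np.uint8));
for i in range(1,n):
  if s2[i,4]>8: print('mark',s2[i,4],c2[i],toz(c,c2[i],0)*1000)
# blocks by height
for nm,(u0,v0) in dict(obl=(252,216),nar=(267,152),rnd=(486,225)).items():
    sl=np.s_[v0-40:v0+40,u0-40:u0+40];
    b=(W[...,2]>.035)&(g<90)&(np.hypot(xx-u0,yy-v0)<20)
    q=(W[b][:,:2]*1000).astype(np.float32);print(nm,'block top',b.sum(),cv2.minAreaRect(q),np.median(W[b][:,2]))
    b=(W[...,2]>.005)&(np.hypot(xx-u0,yy-v0)<45)&(W[...,2]<.06)
    n,l3,s3,_=cv2.connectedComponentsWithStats(b.astype(np.uint8));k=1+np.argmax(s3[1:,4]);q=(W[l3==k][:,:2]*1000).astype(np.float32);print('  plate',s3[k,4],cv2.minAreaRect(q))
cv2.imwrite('pics/crop0.png',cv2.resize(p[130:290,130:330,::-1],(800,640))[:600])
E
```

```text
tcp px [[ 75.5413149  411.02586168]] base [[366.69547142 425.75830568]]
deck z -0.0008628081383558195
(250, 214) [0.487 0.259 0.049]
(265, 150) [0.638 0.223 0.049]
(183, 251) [0.405 0.417 0.041]
(159, 180) [0.573 0.477 0.042]
(352, 198) [0.525 0.018 0.001]
(262, 228) [0.456 0.237 0.011]
disc 527.2830810546875 17.38779640197754 85.71595764160156
obl block top 186 ((440.25799560546875, 186.8265380859375), (220.26548767089844, 43.145835876464844), 58.71095657348633) 0.04878533801967816
  plate 1468 ((487.9674072265625, 264.8535461425781), (110.73794555664062, 80.49954986572266), 11.84792423248291)
nar block top 179 ((646.1915893554688, 223.95912170410156), (23.0658016204834, 39.71285629272461), 82.8083724975586) 0.04872984416664661
  plate 1073 ((646.2243041992188, 224.83639526367188), (45.514129638671875, 149.9654083251953), 82.72689056396484)
rnd block top 217 ((420.277587890625, -113.47840881347656), (39.66748046875, 390.5406188964844), 10.055570602416992) 0.04868409808774288
  plate 1103 ((451.8706359863281, -293.1655578613281), (89.94224548339844, 86.20272064208984), 89.02410125732422)
```

View pics/crop0.png

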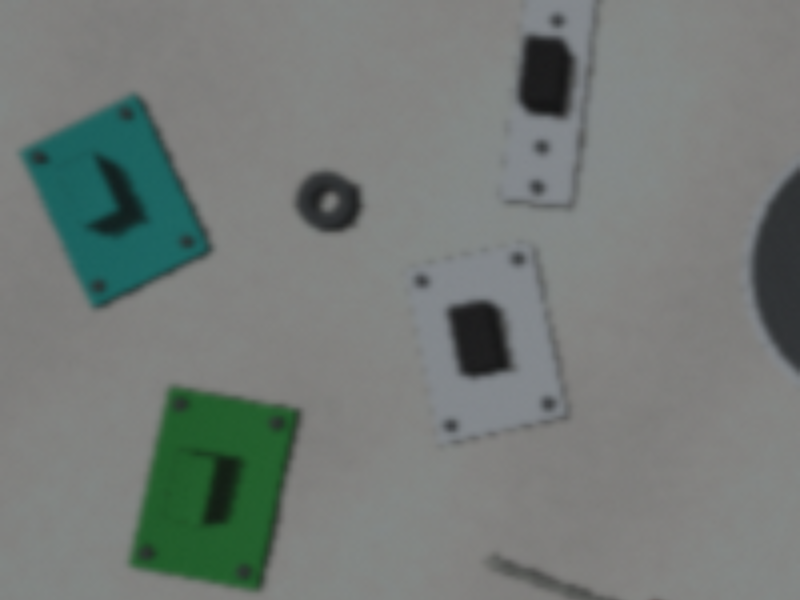

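The crop shows the bare aluminium oblong plate at crop (488,340), with four holes and a black block, so the target is confirmed. I'll move above it.

Emit:
servo_tool:
  deltas:
    - [0,0,0.04,30,-23,0,93]
    - [0,0,0.08,60,-46,0,93]
    - [0,0,0.12,91,-69,0,93]
    - [0,0,0.16,121,-91,0,93]
    - [0,0,0.2,151,-114,0,93]
    - [0,0,0.24,182,-137,0,93]
    - [0,0,0.28,212,-160,0,93]
    - [0,0,0.32,242,-183,0,93]
    - [0,0,0.36,272,-206,0,93]
    - [0,0,0.4,303,-229,0,93]
    - [0,0,0.436,345,-261,0,93]
    - [0,0,0.436,363,-274,0,93]
  newtons: 20

```text
time: 1.1
tcp_pos: [0.4894, 0.2596, 0.2435]
orientation: [0.327, -3.124, 0.0]
contact_force: [-0.6, 0.7, 1.1]
grip_width: 0.0932
grasp_force: 0.0
```

Emit:
servo_tool:
  deltas:
    - [0,0,0,0,0,0,93]
    - [0,0,0,0,0,0,93]
    - [0,0,0,0,0,0,93]

```text
time: 1.35
tcp_pos: [0.4872, 0.2618, 0.2433]
orientation: [0.324, -3.124, 0.0]
contact_force: [-1.7, 0.4, 0.5]
grip_width: 0.0926
grasp_force: 0.0
```

Run:
```python
from h import *
s=read_state();print(s['tcp_pos'],s['orientation'],s['time'],s['q'].round(2));M=R.from_rotvec(s['orientation']).as_matrix();print('tool y deg',np.degrees(np.arctan2(M[1,1],M[0,1])),M[:,2])
c=cam('wrist');p,D=capture('wrist');np.savez('w1.npz',p=p,D=D,f=c[0],cx=c[1],cy=c[2],e=c[3],M=c[4]);cv2.imwrite('pics/w1.png',p[...,::-1]);W=cloud(c,D)
ct=cam('top');z=np.load('top0.npz');pt=z['p']
g=cv2.cvtColor(pt,cv2.COLOR_RGB2GRAY)
print(g[160:182:2,330:344:2]);print(c[3])
b=(W[...,2]>.005)&(W[...,2]<.06)
n,l,st,ce=cv2.connectedComponentsWithStats(b.astype(np.uint8))
for i in range(1,n):
  if st[i,4]>500:
    for zz in(0.005,0.035):
      q=W[(l==i)&(W[...,2]>zz)][:,:2]*1000
      if len(q)>50: print(i,st[i],zz,cv2.minAreaRect(q.astype(np.float32)))
```

```text
[0.48715623 0.26181025 0.2432588 ] [ 3.24248138e-01 -3.12381360e+00  1.01034807e-04] 1.35 [ 0.41  0.36  1.64  0.    1.14 -1.37]
tool y deg 101.8520227597386 [-9.83889086e-04 -1.66813336e-04 -9.99999502e-01]
[[127 127 128 128 128 128 128]
 [127 128 128 128 129 130 132]
 [128 129 128 125 131 126 108]
 [129 131 131 123  93  65  52]
 [127 127  93 111 116  62  49]
 [110  71  56 113 133  90  49]
 [ 61  49  49  84 131 121  65]
 [ 50  49  49  56 111 130  94]
 [ 49  49  48  49  71  81  56]
 [ 50  51  50  49  48  49  49]
 [ 49  49  48  50  49  48  48]]
[0.41885077 0.2472347  0.38404991]
1 [246   0 104  61 779] 0.005 ((334.3477478027344, 205.4454345703125), (122.41498565673828, 16.012670516967773), 73.60511779785156)
2 [ 423   73  107  113 6516] 0.005 ((403.02752685546875, 427.9677734375), (81.24751281738281, 110.10865783691406), 78.09058380126953)
2 [ 423   73  107  113 6516] 0.035 ((403.276611328125, 428.1144714355469), (25.387928009033203, 40.09228515625), 77.7500991821289)
3 [ 291  126   68   89 5825] 0.005 ((486.4881591796875, 263.5737609863281), (108.90477752685547, 80.08685302734375), 11.50868034362793)
3 [ 291  126   68   89 5825] 0.035 ((486.7178649902344, 263.8272705078125), (40.07413864135742, 23.326406478881836), 11.76483154296875)
4 [  0 217  37  30 813] 0.005 ((642.9599609375, -103.8096694946289), (37.7608757019043, 40.362823486328125), 12.79470157623291)
5 [ 253  225   51   55 1819] 0.005 ((610.7740478515625, 227.81341552734375), (45.09394454956055, 82.10269927978516), 82.74573516845703)
6 [ 448  230   59   50 1574] 0.005 ((551.6726684570312, 483.66412353515625), (53.02004623413086, 71.76033782958984), 25.49721908569336)
6 [ 448  230   59   50 1574] 0.035 ((562.786376953125, 486.04443359375), (4.238750457763672, 17.370851516723633), 25.46457290649414)
7 [369 239  29  29 613] 0.005 ((574.4215087890625, 359.21722412109375), (34.196250915527344, 34.59183883666992), 14.042431831359863)
```

View pics/w1.png

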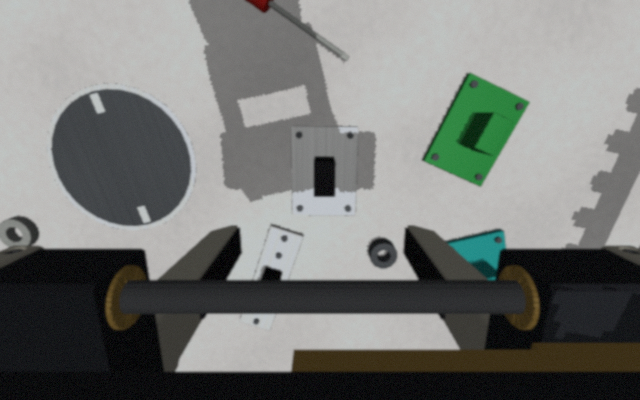

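The wrist view shows the plate with its block at (325,176), and the turntable at (122,157) with marks at (97,103) and (143,214). I'll measure the turntable here.

```bash
cat >> h.py <<'E'
def disc(c,p,uv,rpx,guess=None):
    g=cv2.cvtColor(p,cv2.COLOR_RGB2GRAY);yy,xx=np.mgrid[:400,:640]
    m=((g<100)&(np.hypot(xx-uv[0],yy-uv[1])<rpx)).astype(np.uint8)
    n,l,st,_=cv2.connectedComponentsWithStats(m);k=1+np.argmax(st[1:,4])
    cs,_=cv2.findContours((l==k).astype(np.uint8),0,1);h=cv2.convexHull(max(cs,key=len))[:,0]
    w=toz(c,h,0)[:,:2]*1000;e=cv2.fitEllipse(toz(c,cv2.findContours(cv2.fillConvexPoly(np.zeros_like(m),h,1),0,1)[0][0][:,0],0)[:,:2].astype(np.float32)*1000)
    fill=cv2.erode(cv2.fillConvexPoly(np.zeros_like(m),h,1),np.ones((3,3)))
    mk=((g>95)&(fill>0)).astype(np.uint8);n,l,st,_=cv2.connectedComponentsWithStats(mk);o=[]
    for i in range(1,n):
        if st[i,4]>5:
            v,u=np.where(l==i);o.append(np.average(toz(c,np.c_[u,v],0)[:,:2]*1000,axis=0,weights=g[v,u]-50.));print('  mark',st[i,4],o[-1])
    print('ellipse',e)
    if len(o)==2: d=o[1]-o[0];print('mid',(o[0]+o[1])/2,'len',np.hypot(*d),'ang',np.degrees(np.arctan2(d[1],d[0]))%180)
E
python3 - <<'E'
from h import *
z=np.load('w1.npz');disc((z['f'],z['cx'],z['cy'],z['e'],z['M']),z['p'],(122,157),80)
z=np.load('top0.npz');disc(cam('top'),z['p'],(352,198),40)
E
```

```text
mark 218 [463.01190502 -15.41698588]
  mark 169 [590.0970943   46.94395175]
ellipse ((526.4026489257812, 15.918993949890137), (166.4256134033203, 167.11895751953125), 175.4669647216797)
mid [526.55449966  15.76348293] len 141.56105353270905 ang 26.137272324346345
  mark 32 [590.88075648  48.680387  ]
  mark 36 [463.21281296 -14.38002793]
ellipse ((527.4580078125, 17.309127807617188), (168.1595916748047, 168.62200927734375), 86.67337799072266)
mid [527.04678472  17.15017953] len 142.39283596842407 ang 26.28664849109643
```

Emit:
servo_tool:
  deltas:
    - [0,0,0,0,2,-30,60]
    - [0,0,0,0,2,-65,50]
    - [0,0,0,0,2,-100,50]
    - [0,0,0,0,2,-130,50]
    - [0,0,0,0,2,-160,50]
    - [0,0,0,0,2,-180,50]
    - [0,0,0,0,2,-192,50]
    - [0,0,0,0,2,-199,50]
    - [0,0,0,0,2,-201,50]
    - [0,0,0,0,2,-201,50]
    - [0,0,0,0,2,-201,50]
  newtons: 15

```text
time: 2.32
tcp_pos: [0.4882, 0.2641, 0.0438]
orientation: [-0.325, 3.123, 0.001]
contact_force: [0.6, 0.4, 0.9]
grip_width: 0.0498
grasp_force: 0.0
```

Emit:
servo_tool:
  deltas:
    - [0,0,0,0,0,0,40]
    - [0,0,0,0,0,0,32]
    - [0,0,0,0,0,0,28]
    - [0,0,0,0,0,0,24]
    - [0,0,0,0,0,0,20]
    - [0,0,0,0,0,0,20]
    - [0,0,0,0,0,0,20]
    - [0,0,0,0,0,0,20]

```text
time: 2.98
tcp_pos: [0.4878, 0.2637, 0.0429]
orientation: [-0.325, 3.124, 0.0]
contact_force: [-0.7, -0.0, 5.4]
grip_width: 0.0237
grasp_force: 15.0
```

Emit:
servo_tool:
  deltas:
    - [0,0,0,0,-4,0,20]
    - [0,0,0,0,-12,0,20]
    - [0,0,0,0,-24,0,20]
    - [0,0,0,0,-36,0,20]
    - [0,0,0,0,-48,0,20]
    - [0,0,0,2,-60,0,20]
    - [0,0,0.01,4,-72,0,20]
    - [0,0,0.03,7,-84,0,20]
    - [0,0,0.05,10,-96,0,20]
    - [0,0,0.07,13,-108,0,20]
    - [0,0,0.09,16,-120,0,20]
    - [0,0,0.11,18,-130,0,20]

```text
time: 3.98
tcp_pos: [0.5058, 0.1325, 0.0429]
orientation: [-0.497, 3.102, 0.001]
contact_force: [-0.7, 6.2, 6.8]
grip_width: 0.0241
grasp_force: 15.0
```

Emit:
servo_tool:
  deltas:
    - [0,0,0.015,3,-10,0,20]
    - [0,0,0.03,6,-22,0,20]
    - [0,0,0.045,9,-34,0,20]
    - [0,0,0.06,11,-46,0,20]
    - [0,0,0.075,13,-58,0,20]
    - [0,0,0.09,15,-70,0,20]
    - [0,0,0.105,17,-82,0,20]
    - [0,0,0.12,19,-94,0,20]
    - [0,0,0.135,21,-106,0,20]
    - [0,0,0.143,21.6,-114,0,20]
    - [0,0,0.143,21.6,-117.8,0,20]
    - [0,0,0.143,21.6,-117.8,0,20]

```text
time: 4.98
tcp_pos: [0.5272, 0.0143, 0.0429]
orientation: [-0.715, 3.059, -0.001]
contact_force: [0.2, -4.1, 5.2]
grip_width: 0.024
grasp_force: 15.0
```

```bash
cat >> h.py <<'E'
def plate(W,near):
    b=(W[...,2]>.005)&(W[...,2]<.06)&(np.hypot(W[...,0]-near[0],W[...,1]-near[1])<.09)
    for lo,hi in((.005,.06),(.005,.02),(.035,.06)):
        q=W[b&(W[...,2]>lo)&(W[...,2]<hi)][:,:2]*1000
        if len(q)>20: print(' z',lo,hi,len(q),cv2.minAreaRect(q.astype(np.float32)))
E
python3 - <<'E'
from h import *
s=read_state();M=R.from_rotvec(s['orientation']).as_matrix();print(s['tcp_pos'],'tool y deg',np.degrees(np.arctan2(M[1,1],M[0,1])),s['contact_force'],s['time'])
c=cam('wrist');p,D=capture('wrist');cv2.imwrite('pics/w2.png',p[...,::-1]);W=cloud(c,D);plate(W,(.527,.016))
np.savez('w2.npz',p=p,D=D,f=c[0],cx=c[1],cy=c[2],e=c[3],M=c[4])
E
```

```text
[0.52722645 0.01426185 0.04288296] tool y deg 116.32140838969704 [ 0.18886857 -4.12604171  5.19656679] 4.9833
 z 0.005 0.06 17291 ((506.7626037597656, 3.753734588623047), (65.47191619873047, 80.24031066894531), 26.183502197265625)
 z 0.005 0.02 11885 ((506.7626037597656, 3.753734588623047), (65.47191619873047, 80.24031066894531), 26.183502197265625)
 z 0.035 0.06 4583 ((520.1773071289062, 10.215452194213867), (39.16078567504883, 38.01618194580078), 72.65351104736328)
```

View pics/w2.png

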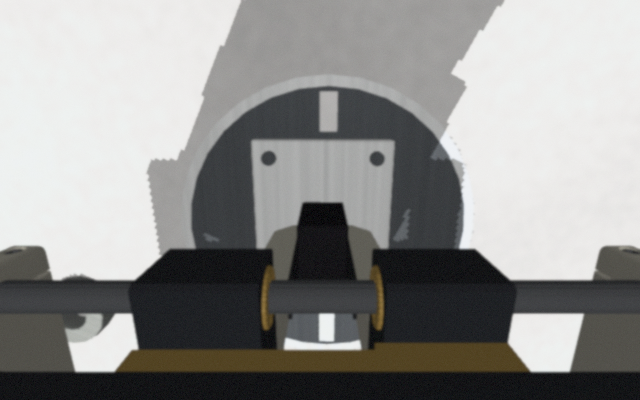

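The plate lies along the marks. Its centreline is at column 322 and the near mark is at 328, so it's a few mm off sideways. I'll measure the offset before correcting.

Run:
```python
from h import *
z=np.load('w2.npz');c=(z['f'],z['cx'],z['cy'],z['e'],z['M']);p,D=z['p'],z['D'];W=cloud(c,D)*1000;g=cv2.cvtColor(p,cv2.COLOR_RGB2GRAY)
b=(g>130)&(np.mgrid[:400,:640][0]<134)&(np.mgrid[:400,:640][0]>88)&(np.abs(np.mgrid[:400,:640][1]-328)<14)
v,u=np.where(b);m1=toz(c,np.c_[u,v],0)[:,:2].mean(0)*1000
b2=(g>150);yy,xx=np.mgrid[:400,:640];b2&=(yy>313)&(yy<335)&(abs(xx-326)<11);v,u=np.where(b2);m2=toz(c,np.c_[u,v],0)[:,:2].mean(0)*1000
print('marks',m1,m2,b2.sum())
th=np.radians(26.18);ex=np.array([np.cos(th),np.sin(th)]);ey=np.array([-ex[1],ex[0]])
ctr=m1+71*ex;print('disc centre from near mark',ctr,'if far is m2 dir',np.degrees(np.arctan2(*(m2-m1)[::-1])))
# plate edges from gray-based depth: top surface points
q=W[(W[...,2]>6)&(W[...,2]<16)&(yy<235)&(yy>135)&(xx>240)&(xx<405)][:,:2]
# plane plate rect: corner edges
a=q@ex;bb=q@ey
print('plate y mid',(np.percentile(bb,.3)+np.percentile(bb,99.7))/2,'wid',np.ptp(bb),'plate x ctr',a.min()+55)
print('disc in plate axes',ctr@ex,ctr@ey,'m1.ey',m1@ey)
s=read_state();print(s['tcp_pos'][:2]*1000@ex,s['tcp_pos'][:2]*1000@ey)
```

```text
marks [462.48869643 -14.62497978] [588.46462703  47.18663642] 336
disc centre from near mark [526.20497893  16.6996965 ] if far is m2 dir 26.135437276028412
plate y mid -220.21137863535205 wid 80.24062528761414 plate x ctr 478.69633315739685
disc in plate axes 479.5906715320612 -217.1712400206185 m1.ey -217.17124002061848
479.4525068480408 -219.7951221208057
```

Emit:
servo_tool:
  deltas:
    - [0,0,0,0,0,0,20]
    - [0,0,0,0,0,0,20]

```text
time: 5.2
tcp_pos: [0.5272, 0.0143, 0.0429]
orientation: [-0.716, 3.059, -0.002]
contact_force: [0.5, -5.7, 6.3]
grip_width: 0.024
grasp_force: 15.0
```

Emit:
servo_tool:
  deltas:
    - [0,0,0,0,1,0,20]
    - [0,0,0,0,2,0,20]
    - [0,0,0,-0.5,3,0,20]
    - [0,0,0,-0.5,3,0,20]
    - [0,0,0,-0.5,3,0,20]

```text
time: 5.62
tcp_pos: [0.5269, 0.0175, 0.0429]
orientation: [-0.716, 3.058, -0.002]
contact_force: [1.5, -4.2, 4.6]
grip_width: 0.0239
grasp_force: 15.0
```

Emit:
servo_tool:
  deltas:
    - [0,0,0,0,0,0,30]
    - [0,0,0,0,0,0,40]
    - [0,0,0,0,0,0,50]
    - [0,0,0,0,0,0,50]
    - [0,0,0,0,0,10,50]
    - [0,0,0,0,0,30,50]
    - [0,0,0,0,0,60,50]
    - [0,0,0,0,0,95,60]
    - [0,0,0,0,0,130,60]
    - [0,0,0,0,0,165,60]
    - [0,0,0,0,0,200,60]
    - [0,0,0,0,0,200,60]

```text
time: 6.62
tcp_pos: [0.529, 0.0188, 0.2498]
orientation: [-0.715, 3.049, -0.005]
contact_force: [0.3, 0.5, 0.5]
grip_width: 0.0595
grasp_force: 0.0
```

Emit:
servo_tool:
  deltas:
    - [0,0,0,0,0,0,60]
    - [0,0,0,0,0,0,60]

```text
time: 6.78
tcp_pos: [0.5263, 0.0189, 0.2422]
orientation: [0.717, -3.058, -0.0]
contact_force: [-0.5, -0.1, -1.5]
grip_width: 0.0596
grasp_force: 0.0
```

```bash
cat > m3.py <<'E'
from h import *
import sys
n=sys.argv[1];s=read_state();print(s['tcp_pos'],s['time'])
for nm in('wrist','top'):
    c=cam(nm);p,D=capture(nm);cv2.imwrite(f'pics/{nm}{n}.png',p[...,::-1]);W=cloud(c,D);np.savez(f'{nm}{n}.npz',p=p,D=D,f=c[0],cx=c[1],cy=c[2],e=c[3],M=c[4])
    print(nm);plate(W,(.527,.017))
    g=cv2.cvtColor(p,cv2.COLOR_RGB2GRAY).astype(float);o=[]
    th=np.radians(26.2);ex=np.array([np.cos(th),np.sin(th)]);ey=np.array([-ex[1],ex[0]])
    F=toz(c,np.mgrid[:400,:640][::-1].reshape(2,-1).T,0)[:,:2]*1000-[526.7,16.7]
    r=np.hypot(*F.T).reshape(400,640);F=F.reshape(400,640,2);a=F@ex;b=F@ey
    for sg in(1,-1):
        k=(np.abs(a*sg-71)<14)&(np.abs(b)<11)&(r<85.5)&(W[...,2]<.004)
        w=np.clip(g[k]-np.percentile(g[k],15)-15,0,None)
        w=w*(w>.4*w.max()); o.append(np.average(F[k],axis=0,weights=w)+[526.7,16.7])
    d=o[0]-o[1];print('marks mid',(o[0]+o[1])/2,'len',np.hypot(*d),'ang',np.degrees(np.arctan2(d[1],d[0])))
E
python3 m3.py 3
```

```text
[0.52627679 0.01890307 0.24224302] 6.7833
wrist
 z 0.005 0.06 5887 ((526.2525634765625, 16.792449951171875), (109.98443603515625, 80.0370864868164), 26.275224685668945)
 z 0.005 0.02 5027 ((526.2525634765625, 16.792449951171875), (109.98443603515625, 80.0370864868164), 26.275224685668945)
 z 0.035 0.06 827 ((525.898193359375, 16.56569480895996), (39.85118865966797, 23.981225967407227), 25.967723846435547)
marks mid [526.89323905  16.57829185] len 143.8613488895954 ang 26.173207015772213
top
 z 0.005 0.06 52 ((535.9965209960938, 6.541790008544922), (59.41267395019531, 25.790508270263672), 65.40901184082031)
 z 0.005 0.02 34 ((542.0011596679688, 3.7938156127929688), (59.41267395019531, 12.583465576171875), 65.40901184082031)Traceback (most recent call last):
  File "m3.py", line 13, in <module>
    w=np.clip(g[k]-np.percentile(g[k],15)-15,0,None)
                   ~~~~~~~~~~~~~^^^^^^^^^
    return _quantile_unchecked(
        a, q, axis, out, overwrite_input, method, keepdims, weights)
    return _ureduce(a,
                    func=_quantile_ureduce_func,
    ...<5 lines>...
                    overwrite_input=overwrite_input,
                    method=method)
    r = func(a, **kwargs)
    result = _quantile(arr,
                       quantiles=q,
    ...<2 lines>...
                       out=out,
                       weights=wgt)
    slices_having_nans = np.isnan(arr[-1, ...])
                                  ~~~^^^^^^^^^
IndexError: index -1 is out of bounds for axis 0 with size 0
```

View pics/wrist3.png

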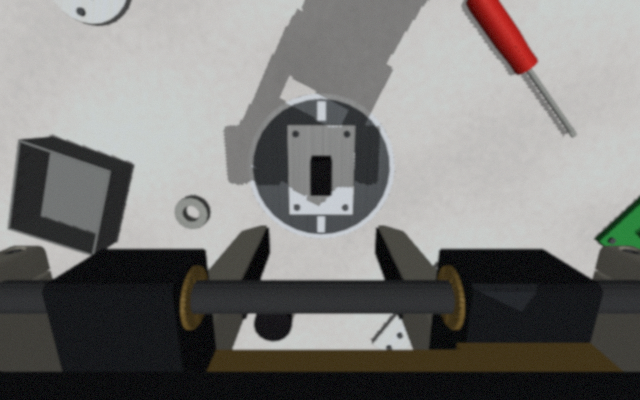

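The plate at (320,170) sits centred between the two marks at (321,110) and (321,224). It measures within about 0.7 mm and 0.1° of the marks, and the arm is clear, so I'm handing in.

```bash
python3 -c "from plant import *; print(job_done())"
```

```text
the job is handed in; nothing more can be done
None
```

The oblong plate is on the turntable, measured about 0.7 mm from centre and 0.1° off the line through the marks. I slid it flat without lifting, never touched the round and narrow plates, and handed the job in at about 7 s.

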